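# Load the weight pen, wedge its gate shut and turn the sign

## Robot

A 6-joint arm with a two-finger parallel gripper is mounted at the origin on a cart in front of the work surface, level with it; the furniture and walls round the work are solid. World frame = base frame: x ahead of the robot, y to its left, z up, the work surface at z = 0. Lengths are in m, angles in rad, forces in N, time in s.
With the tool pointing down it reaches from about 0.225 to 0.875 m from the base axis. Payload 3.4 kg.
Tool frame: the origin (TCP) lies midway between the tips of the shut fingers; the grasp point (between the pads) lies 19 mm behind it; z points along the fingers, y is the line along which they close (so a half turn about z gives the same grasp; the last joint's range is limited). The gripper opens to 85 mm and grips with 20 to 120 N. Pads are 22 mm wide; open, the fingers measure 114 mm over their backs; the gripper's body (76 mm by 85 mm) begins 54 mm behind the grasp point. The pads swing forward as they close: fully open they stand 13 mm farther back than shut.
Start: joints at [-1.45, 0.276, 1.505, -0, 1.361, -0.121], TCP at [0.138, -0.558, 0.231] pointing down, gripper open.
Joint ranges: [-2.89, 2.89], [-0.75, 2.08], [0.22, 2.7], [-1.18, 4.32], [0.11, 2.71], [-2.7, 2.7]. Speed limits (rad/s): [2.57, 2.57, 3.14, 3.14, 3.14, 3.14].

## Interface

Orientations are given as a unit quaternion [w, x, y, z].
In Python, from rig import * gives the robot as it stands.
- The arm moves only by the tool apply_moves, never from a script. Its argument "steps" is one flat list of numbers, 4 for each row, row after row: the shift along the world's x, y, z in cm, then the turn about the world's z in degrees. A call has 1 to 8 rows; each row is the pose to reach, as a shift and turn from the pose commanded when the call began; what a row does not reach only later rows make up. A row lasts 1/12 s, in which the tool goes at most 41.7 mm and 7.16 degrees, less where a joint would pass 70% of its speed; a pose out of reach is approached as far as the arm can. A call with a gripper value outside its range is refused whole. "jaw" is the closure in counts, from 0 (fully open) to 255 (shut), set as the call begins (left out, the last holds). The fingers move at their own pace and stop on an object; "newtons" is the grip in N (left out, the last holds). Time passes only in rows, so rows that repeat a pose let the fingers close. It gives the time, the measured TCP pose, the force, the opening and the grip force at its end, in the units of the state.
- get_state(): the state, without advancing time (a new reading comes with each control period).
- get_image(name): name is "side" or "top" or "wrist"; returns the picture (400x640x3 uint8, red, green, blue); there is no depth.
- calibration(name): a dict with "fx", "fy", "cx", "cy" (pixels), "xyz" and "rotation" of the camera in the world. Camera axes: x right, y up, looking along -z (the intrinsics and any distortion apply to the point x, -y, -z); pixel columns grow to the right and rows downward; lengths in m; the calibration is good to about 2 mm. A picture is of the moment at which its call begins: read the wrist's pose just before it. calibration takes no time and is no camera call; for the wrist camera it gives the pose at the moment of the call.
- sign_off(): hands the job in; it is judged then, once.
The state is a dict: "clock": time; "qpos": joint angles; "qd": joint speeds; "effort": joint torques, N m; "position": TCP position; "ee_rot": TCP orientation; "contact_force": force on the tool from outside, world axes, zero at the start; "moment": the same for the moment, N m; "width": finger opening in m; "gripper_force": force on a finger pad.
Only numpy, scipy, OpenCV 4.12 (cv2) and the standard library are available. Lean on these libraries where they do the work, as an engineer would, in place of code of your own. Each camera call takes 0.05 s, during which the arm holds its last target. There are 200 camera calls.

## Task

Put every balloon weight into the low wooden pen, then swing the pen's gate fully shut and tap the black rubber wedge, thin end first, flat on the worktop and square to the gate, in under the gate from outside until it jams tight there and stays jammed when you let go. Last, spin the little sign on its stand half a turn, all the way to its stop, so that the face with the tick looks the way the barred ring did. Leave the sticker roll and pin box alone.

Things in the scene. Friction and masses are not known exactly. Their poses are not given: they have to be found in the camera images.
- weight_1: foil-wrapped balloon weight, 45 mm across, 46 mm tall, 0.09 kg, may be absent. Origin at the centre of its underside, z up its axis; grip it across its middle
- weight_2: foil-wrapped balloon weight, 45 mm across, 46 mm tall, 0.09 kg, may be absent. Origin at the centre of its underside, z up its axis; grip it across its middle
- weight_3: foil-wrapped balloon weight, 45 mm across, 46 mm tall, 0.09 kg, may be absent. Origin at the centre of its underside, z up its axis; grip it across its middle
- weight_4: foil-wrapped balloon weight, 45 mm across, 46 mm tall, 0.09 kg, may be absent. Origin at the centre of its underside, z up its axis; grip it across its middle
- pen: low wooden pen fixed to the worktop, open above, no floor; origin at the middle of the inside, 130 mm along x, 235 mm along y; walls 12 mm thick, 55 mm high; its -y end is closed by the gate. Four weights fit in a row at x = 0, 50 mm apart from y = +92 mm. The jammed wedge reaches 26 mm in past the shut gate: keep the last 35 mm before the gate clear
- gate (a joint): angle of the gate, rad: 0 shut against its stop (the gate lies along the pen's x, outer face at pen y = -132 mm), growing to 1.9 as it swings outwards, clockwise from above. Light friction: it stays where left; push its outer face lightly to shut it
- gate_hinge (a point): foot of the gate's upright hinge axis, at pen x = -71 mm, y = -125 mm. The gate is a board 14 mm thick reaching from 10 to 144 mm from this axis, lower edge 10 mm above the worktop, top edge 60 mm; it cannot rise or tilt. Site x runs along the gate to its free end, -y out of its outer face
- gate_tip (a point): top of the free end of the gate, mid thickness, 144 mm from the hinge axis and 60 mm up
- wedge: black rubber wedge 125 x 34 mm, flat below; origin under its centre, x to the thin end. Tail x = -62.5 to -37.5 mm is a block 23 mm high (grip it across y); thence the top slopes to 3 mm at +62.5. It meets the gate's lower edge 35 mm from the thin end (origin at pen y -160 mm); a firm push of some 15 N, 1 to 3 mm further, jams it so that it holds by itself; a mere touch does not
- sign_plate (a joint): angle of the sign plate about its upright pivot, rad: 0 barred-ring face to the front (the stand's -x), 3.14 tick face to the front; stops at both, counter-clockwise from above as it grows. Light friction (0.03 N m): it stays where left
- sign_top (a point): middle of the sign plate's top edge, on the pivot axis, 124 mm above the worktop. The plate is 8 mm thick (point x, square to its faces), 100 mm wide (point y), 75 mm high; pinch it at the top over the axis and turn, or push one end
- sign_stand: the sign's fixed stand: round foot 76 mm across with a thin post; origin under its middle. Fixed plants and a vase, up to 0.3 m tall, stand behind the weights at x above 0.57 m, y from 0.08 to 0.33 m: carry things round in front of them
- sticker_roll: white sticker roll, a bystander; origin under its middle
- pin_box: card box of pins, a bystander; origin under its middle
Mind the look-alikes: they are no part of the job. What is shaped like the weight_4 but blue is not meant.

How it is judged:
By the outcome, as a careful person would: the job done as asked, in the order asked, and still so for the second after the job is handed in, with the robot touching nothing.
Of weight_1, weight_2, weight_3, weight_4 only 2 to 4 are there at a start; the rules pass over those that are not, and their reading is None.
At some moment in a run one of weight_1, weight_2, weight_3, weight_4 may be knocked a few centimetres aside while the robot is not near it.
Once in a run the grip may slacken for a moment while it holds something.
It also fails if it takes over 210 s, if anything falls off the work surface, if the arm or the gripper's body presses on something with over 40 N, if the wrist force passes 120 N, or if a joint passes its speed limit or range.

## Working session

There is one attempt and no reset: what is moved stays moved. The work goes in short steps, Python scripts to look and compute and a tool call to move; the robot and the scene stay as the last step left them, time stands still between calls to the robot, and variables do not carry over. Pictures are saved under pics/ and viewed, at most 15 in all, crops included, and the job is handed in when it is done.

Besides the shell and the picture viewer there is one more tool, called as name(argument=value, ...) on one line, values as JSON. apply_moves: Moves the arm, as the interface text tells. Its arguments: {"type":"object","properties":{"steps":{"type":"array","items":{"type":"number"}},"jaw":{"type":"number"},"newtons":{"type":"number"}},"required":["steps"]}

```bash
mkdir -p pics; cat > h.py <<'E'
from rig import *
import numpy as np, cv2
from scipy.spatial.transform import Rotation as R
def cal(n):
    c=calibration(n); r=np.array(c["rotation"],float)
    r = r if r.shape==(3,3) else R.from_quat(r,scalar_first=True).as_matrix()
    return c,np.array(c["xyz"]),r
def ray(c,u,v,z=0.):
    k,o,r=c; d=r@np.array([(u-k["cx"])/k["fx"],-(v-k["cy"])/k["fy"],-1])
    return o+d*(z-o[2])/d[2]
def proj(c,p):
    k,o,r=c; q=r.T@(np.array(p)-o); return k["cx"]+k["fx"]*q[0]/-q[2],k["cy"]-k["fy"]*q[1]/-q[2]
def save(n,f):
    c=cal(n); im=np.array(get_image(n)); cv2.imwrite("pics/"+f,im[:,:,::-1]); return c,im
E
python3 - <<'E'
from h import *
print(get_state())
for n in("top","side"):
    c,im=save(n,n+"0.png"); print(n,calibration(n))
E
```

```text
{'clock': 0.0, 'qpos': array([-1.44998570e+00,  2.76591562e-01,  1.50617495e+00, -6.73152512e-06,
        1.36071393e+00, -1.21006705e-01]), 'qd': array([ 0.00128318,  0.00029736,  0.00120985,  0.00288579,  0.00039892,
       -0.00038993]), 'effort': array([ 2.57245410e-04, -4.16772759e+01, -2.45804769e+01, -1.97227191e-04,
        1.09880735e-02,  7.87151293e-06]), 'position': array([ 0.13761502, -0.55771718,  0.23042503]), 'ee_rot': array([-9.43890814e-04,  9.92698920e-01,  1.20614937e-01, -3.19856143e-06]), 'contact_force': array([ 0.62678552,  0.34576619, -0.27021537]), 'moment': array([-0.00539873,  0.00866174, -0.05442547]), 'gripper_force': 0.0, 'width': 0.08566844050163669}
top {'fx': 508.5633627655677, 'fy': 508.5633627655677, 'cx': 318.558555621346, 'cy': 193.67380115027183, 'xyz': array([0.29344594, 0.05363225, 1.57583425]), 'rotation': array([ 0.71284243,  0.05680247, -0.06485336, -0.69600516])}
side {'fx': 514.2492803382571, 'fy': 514.2492803382571, 'cx': 320.96597761027294, 'cy': 204.07680449728218, 'xyz': array([-0.45486192,  0.38266635,  1.24633902]), 'rotation': array([-0.5537173 , -0.21829361,  0.28881723,  0.74988643])}
```

View pics/top0.png

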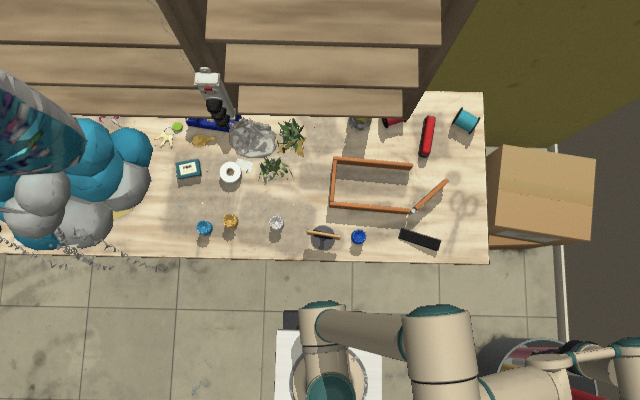

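View pics/side0.png

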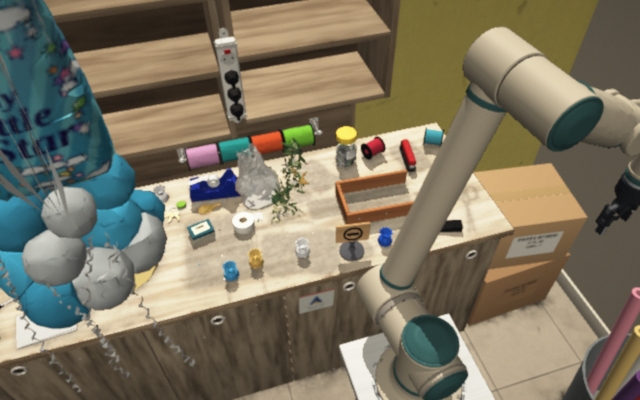

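```bash
python3 - <<'E'
from h import *
t=cv2.imread("pics/top0.png"); s=cv2.imread("pics/side0.png")
A=cv2.resize(t[190:270,180:480],(800,213),interpolation=cv2.INTER_CUBIC)
B=cv2.resize(s[190:290,190:470],(800,286),interpolation=cv2.INTER_CUBIC)
cv2.imwrite("pics/z0.png",np.vstack([A,B]))
c=cal("top")
hsv=cv2.cvtColor(t,cv2.COLOR_BGR2HSV)
for n,u,v,z in[("cyan",204,228,.03),("gold",231,221,.03),("silver",276,223,.03),("dblue",358,237,.03),("sign",323,234,.124),("pinfar",410,166,.055),("pen_bl",332,159,.055),("pen_nl",332,206,.055),("pen_nr",412,211,.055),("gtip",447,181,.06),("wl",400,234,.02),("wr",440,244,.01),("roll",230,173,.02),("pin",188,170,.02)]:
    print(n,ray(c,u,v,z)[:2].round(3),hsv[v,u])
E
```

```text
cyan [0.448 0.385] [ 99 153 187]
gold [0.471 0.304] [ 19 146 194]
silver [0.469 0.167] [ 21  11 234]
dblue [ 0.432 -0.084] [110 191 196]
sign [0.43  0.025] [ 17 121 185]
pinfar [ 0.652 -0.24 ] [ 12 153 120]
pen_bl [0.667 0.   ] [ 20  57 223]
pen_nl [ 0.521 -0.002] [ 14 163  75]
pen_nr [ 0.512 -0.245] [ 25  21 207]
gtip [ 0.606 -0.351] [ 13 159 185]
wl [ 0.445 -0.214] [30  7 37]
wr [ 0.418 -0.339] [ 20  53 212]
roll [0.623 0.317] [ 19  56 122]
pin [0.629 0.448] [ 29  33 239]
```

View pics/z0.png

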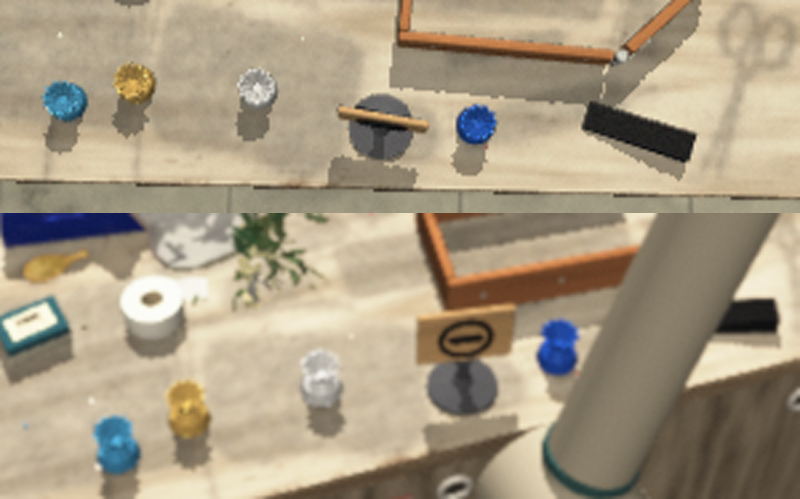

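```bash
cat >> h.py <<'E'
def weights(im,c,z=.03):
    hsv=cv2.cvtColor(im,cv2.COLOR_RGB2HSV); out={}
    for n,lo,hi in(("cyan",(93,90,60),(104,255,255)),("gold",(15,110,110),(27,255,255)),("dblue",(106,120,80),(120,255,255)),("silver",(0,0,0),(179,45,255))):
        m=cv2.inRange(hsv,lo,hi)
        if n=="silver":
            g=cv2.cvtColor(im,cv2.COLOR_RGB2GRAY); hs=cv2.inRange(hsv,(0,0,120),(179,22,255)); m=hs
        m=cv2.morphologyEx(m,cv2.MORPH_CLOSE,np.ones((3,3)))
        N,_,st,ce=cv2.connectedComponentsWithStats(m)
        out[n]=[(*ray(c,*ce[i],z)[:2].round(3),int(st[i,4])) for i in range(1,N) if 60<st[i,4]<420 and .35<ray(c,*ce[i],z)[0]<.72 and -.45<ray(c,*ce[i],z)[1]<.5]
    return out
E
python3 - <<'E'
from h import *
c,im=cal("top"),cv2.imread("pics/top0.png")[:,:,::-1].copy()
for k,v in weights(im,c).items(): print(k,v)
hsv=cv2.cvtColor(im,cv2.COLOR_RGB2HSV)
m=cv2.inRange(hsv,(5,120,60),(18,255,255)); m[:140]=0;m[225:]=0;m[:,:320]=0;m[:,460:]=0
pts=cv2.findContours(m,cv2.RETR_EXTERNAL,cv2.CHAIN_APPROX_NONE)[0]
for p in pts:
    if len(p)>20:
        a=cv2.approxPolyDP(p,2.5,True)[:,0]; print(len(p),[(tuple(int(i) for i in q),tuple(float(i) for i in ray(c,*q,.055)[:2].round(3))) for q in a])
b=cv2.inRange(hsv,(0,0,0),(179,255,60)); b[:225]=0;b[255:]=0;b[:,:392]=0;b[:,445:]=0
p=cv2.findNonZero(b); r=cv2.minAreaRect(p); print(r,[ray(c,*q,.01)[:2].round(3) for q in cv2.boxPoints(r)])
s=cv2.inRange(hsv,(8,90,90),(25,255,255)); s[:226]=0;s[246:]=0;s[:,:300]=0;s[:,345:]=0
r=cv2.minAreaRect(cv2.findNonZero(s)); print(r,[ray(c,*q,.124)[:2].round(3) for q in cv2.boxPoints(r)])
E
```

```text
cyan [(np.float64(0.63), np.float64(0.445), 144), (np.float64(0.45), np.float64(0.385), 176)]
gold [(np.float64(0.708), np.float64(0.1), 86), (np.float64(0.473), np.float64(0.308), 162), (np.float64(0.44), np.float64(0.023), 88)]
dblue [(np.float64(0.433), np.float64(-0.085), 157)]
silver [(np.float64(0.716), np.float64(0.222), 408), (np.float64(0.47), np.float64(0.167), 147)]
68 [((448, 181), (0.608, -0.356)), ((442, 181), (0.607, -0.337)), ((414, 207), (0.525, -0.251)), ((417, 209), (0.519, -0.26))]
404 [((334, 156), (0.677, -0.006)), ((329, 206), (0.521, 0.007)), ((395, 213), (0.505, -0.193)), ((409, 211), (0.512, -0.235)), ((332, 201), (0.537, -0.002)), ((337, 163), (0.655, -0.015)), ((409, 169), (0.642, -0.236)), ((411, 163), (0.661, -0.243))]
((419.1499938964844, 239.0500030517578), (41.425838470458984, 10.751744270324707), 18.434947967529297) [array([ 0.435, -0.209]), array([ 0.467, -0.219]), array([ 0.429, -0.341]), array([ 0.397, -0.33 ])]
((323.33935546875, 234.39990234375), (33.716644287109375, 4.605714797973633), 10.124671936035156) [array([0.429, 0.072]), array([0.442, 0.07 ]), array([ 0.428, -0.025]), array([ 0.415, -0.023])]
```

apply_moves(steps=[33,73,-5,72,33,73,-5,72,33,73,-5,72,33,73,-5,72,33,73,-5,72,33,73,-5,72,33,73,-5,72,33,73,-5,72], jaw=0, newtons=40)

```text
clock: 0.77
position: [0.2748, -0.2531, 0.2102]
ee_rot: [-0.0, 0.812, 0.584, 0.0]
contact_force: [1.5, 0.1, 0.6]
width: 0.0853
gripper_force: 0.0
```

apply_moves(steps=[19.5,42,-3,15,19.5,42,-3,15,19.5,42,-3,15,19.5,42,-3,15,19.5,42,-3,15,19.5,42,-3,15,19.5,42,-3,15,19.5,42,-3,15])

```text
clock: 1.43
position: [0.4149, 0.0488, 0.1888]
ee_rot: [0.0, 0.73, 0.683, -0.0]
contact_force: [0.9, -0.7, 1.0]
width: 0.0856
gripper_force: 0.0
```

```bash
python3 - <<'E'
from h import *
print(get_state()["position"],calibration("wrist"))
c,im=save("wrist","w1.png")
t=save("top","top1.png"); print(weights(t[1],t[0]))
save("side","side1.png")
E
```

```text
[0.41487911 0.04875552 0.18882322] {'fx': 278.78413901263167, 'fy': 278.78413901263167, 'cx': 319.1922363468217, 'cy': 197.54037957631834, 'xyz': array([0.41951046, 0.12640035, 0.33152028]), 'rotation': array([ 0.98780193, -0.15221016,  0.00457707, -0.03253412])}
{'cyan': [(np.float64(0.631), np.float64(0.444), 151), (np.float64(0.45), np.float64(0.385), 175)], 'gold': [(np.float64(0.708), np.float64(0.1), 85), (np.float64(0.473), np.float64(0.308), 163)], 'dblue': [(np.float64(0.433), np.float64(-0.085), 157)], 'silver': [(np.float64(0.469), np.float64(0.169), 125)]}
```

View pics/w1.png

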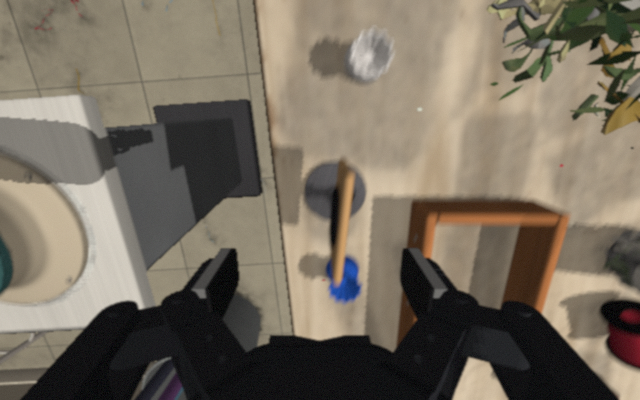

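```bash
python3 - <<'E'
from h import *
c=cal("wrist")
print(ray(c,371,50,.04),ray(c,371,66,.01))
print([ray(c,u,v,.055).round(3) for u,v in((413,203),(567,214),(432,224),(546,226))])
print([ray(c,u,v,.124).round(3) for u,v in((345,162),(337,283))])
E
```

```text
[0.47101126 0.17723568 0.04      ] [0.47626831 0.16729149 0.01      ]
[array([0.512, 0.028, 0.055]), array([0.675, 0.006, 0.055]), array([0.533, 0.003, 0.055]), array([ 0.655, -0.007,  0.055])]
[array([0.436, 0.088, 0.124]), array([ 0.426, -0.016,  0.124])]
```

apply_moves(steps=[3,6,0,0,5.5,12,-2,0,5.5,12.1,-6,0,5.5,12.1,-10,0,5.5,12.1,-14,0,5.5,12.1,-14,0])

```text
clock: 2.08
position: [0.4673, 0.1662, 0.0452]
ee_rot: [-0.001, 0.731, 0.683, -0.003]
contact_force: [-1.1, -1.1, -0.2]
width: 0.085
gripper_force: 0.0
```

```bash
python3 - <<'E'
from h import *
print(get_state()["position"],get_state()["ee_rot"])
c,im=save("wrist","w2.png")
E
```

```text
[0.46728876 0.16624266 0.04518395] [-0.00145698  0.73055482  0.68284645 -0.00287229]
```

View pics/w2.png

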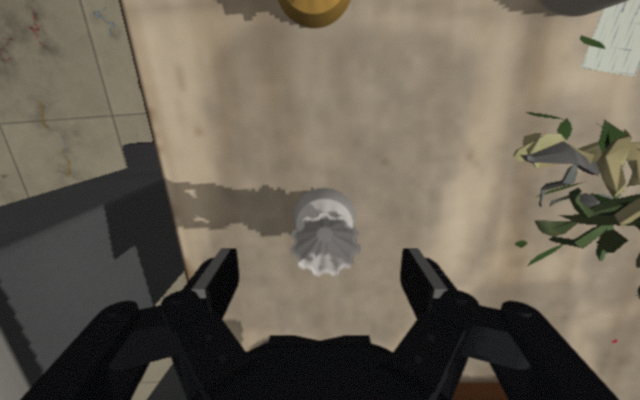

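```bash
python3 - <<'E'
from h import *
c=cal("wrist");p=get_state()["position"];print(p,proj(c,p),ray(c,326,238,.046),ray(c,326,240,.043))
E
```

```text
[0.4653284  0.16566854 0.04285202] (np.float64(319.783404133193), np.float64(252.09898182951585)) [0.46946003 0.17584275 0.046     ] [0.46933582 0.1731451  0.043     ]
```

apply_moves(steps=[0.4,0.6,-1,0,0.4,0.6,-3,0,0.4,0.6,-3.7,0,0.4,0.6,-3.7,0,0.4,0.6,-3.7,0])

```text
clock: 2.55
position: [0.4745, 0.1731, 0.0129]
ee_rot: [0.0, 0.731, 0.683, 0.0]
contact_force: [0.7, -0.3, -0.4]
width: 0.0854
gripper_force: 0.0
```

apply_moves(steps=[0,0,0,0,0,0,0,0,0,0,0,0,0,0,0,0,0,0,0,0,0,0,0,0], jaw=255, newtons=35)

```text
clock: 3.05
position: [0.474, 0.1736, 0.0131]
ee_rot: [0.0, 0.73, 0.683, 0.0]
contact_force: [-1.3, -0.9, 7.6]
width: 0.0406
gripper_force: 35.0
```

apply_moves(steps=[0,0,4,0,0,0,8,0,0,0,12,0,0,-2,15.5,0,1,-6,15.5,0,2,-10,15.5,0,4,-13.5,15.5,0,7,-16,15.5,0])

```text
clock: 3.72
position: [0.5418, 0.0111, 0.1678]
ee_rot: [-0.0, 0.731, 0.683, -0.001]
contact_force: [0.0, -0.0, -0.0]
width: 0.0412
gripper_force: 36.6
```

apply_moves(steps=[3,-3,0,0,5,-5.8,0,0,5.2,-5.8,0,0,5.2,-5.8,0,0])

```text
clock: 4.05
position: [0.5967, -0.046, 0.1665]
ee_rot: [-0.0, 0.731, 0.682, -0.0]
contact_force: [-1.5, 0.0, -1.5]
width: 0.0406
gripper_force: 36.6
```

```bash
python3 - <<'E'
from h import *
s=get_state();print(s["position"],s["width"])
c,im=save("wrist","w3.png")
t=save("top","top2.png"); print(weights(t[1],t[0]))
s=get_state();print(s["position"],s["width"])
E
```

```text
[ 0.59668363 -0.04600328  0.16645052] 0.040623065950552456
{'cyan': [(np.float64(0.63), np.float64(0.444), 145), (np.float64(0.45), np.float64(0.385), 176)], 'gold': [(np.float64(0.708), np.float64(0.1), 89), (np.float64(0.473), np.float64(0.308), 162)], 'dblue': [], 'silver': []}
[ 0.59464033 -0.04380754  0.16657605] 0.041032494693067835
```

View pics/w3.png

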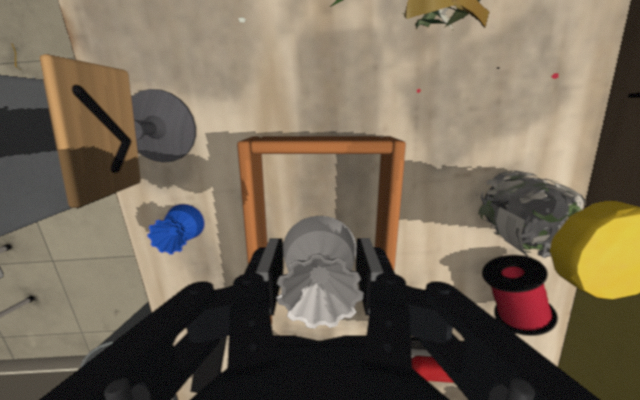

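apply_moves(steps=[0,0,-4,0,0,0,-8,0,0,0,-12,0,0,0,-14.5,0,0,0,-15.2,0,0,0,-15.2,0])

```text
clock: 4.65
position: [0.5929, -0.0424, 0.0145]
ee_rot: [-0.002, 0.73, 0.684, -0.001]
contact_force: [-0.5, -0.7, -0.9]
width: 0.0413
gripper_force: 37.3
```

apply_moves(steps=[0,0,0,0,0,0,0,0,0,0,0,0,0,0,0,0,0,0,2,0,0,0,6,0,0,0,10,0,0,0,14,0], jaw=70)

```text
clock: 5.32
position: [0.5953, -0.0443, 0.1567]
ee_rot: [-0.0, 0.73, 0.683, -0.0]
contact_force: [1.5, 1.1, 0.5]
width: 0.0622
gripper_force: 0.0
```

apply_moves(steps=[-3,2,1,0,-6,5,1,0,-9,8,1,0,-11,11.5,1,0,-12.2,15,1,0,-12.2,19,1,0,-12.2,23,1,0,-12.2,27,0,0], jaw=0)

```text
clock: 5.98
position: [0.4747, 0.2278, 0.1575]
ee_rot: [0.001, 0.731, 0.683, 0.003]
contact_force: [1.2, -0.6, -0.3]
width: 0.0854
gripper_force: 0.0
```

```bash
cat > t.py <<'E'
from h import *
import sys
t=save("top",sys.argv[1]); print({k:[tuple(float(a) for a in q) for q in v] for k,v in weights(t[1],t[0]).items()})
s=get_state();print(s["position"],s["width"],s["clock"])
E
python3 t.py top3.png
```

```text
{'cyan': [(0.631, 0.444, 143.0), (0.45, 0.386, 165.0)], 'gold': [(0.709, 0.1, 89.0), (0.471, 0.309, 146.0), (0.44, 0.022, 87.0)], 'dblue': [(0.433, -0.085, 157.0)], 'silver': [(0.641, 0.3, 315.0), (0.593, -0.049, 148.0)]}
[0.47331664 0.23484911 0.15477303] 0.08522328162432069 6.0333
```

apply_moves(steps=[0.1,4,0,0,0.1,8,-1,0,0.1,8.6,-3,0,0.1,8.6,-7,0,0.1,8.6,-10,0,0.1,8.6,-10,0])

```text
clock: 6.53
position: [0.4703, 0.3096, 0.0498]
ee_rot: [-0.002, 0.73, 0.683, -0.006]
contact_force: [-1.0, -0.4, -0.1]
width: 0.0853
gripper_force: 0.0
```

```bash
python3 - <<'E'
from h import *
s=get_state();c,im=save("wrist","w4.png");print(s["position"])
hsv=cv2.cvtColor(im,cv2.COLOR_RGB2HSV); m=cv2.inRange(hsv,(12,90,70),(28,255,255)); 
N,_,st,ce=cv2.connectedComponentsWithStats(m)
for i in range(1,N):
    if st[i,4]>300: print(ce[i],st[i],ray(c,*ce[i],.04))
print(proj(c,get_state()["position"]))
E
```

```text
[0.47025072 0.3095703  0.04975666]
[324.94284477 231.56072743] [ 291  189   69   87 4619] [0.47377391 0.31770085 0.04      ]
(np.float64(323.1950676535883), np.float64(253.17835527700592))
```

apply_moves(steps=[0.1,0.3,-2,0,0.1,0.3,-4.4,0,0.1,0.3,-4.4,0,0.1,0.3,-4.4,0])

```text
clock: 6.92
position: [0.4763, 0.3144, 0.0122]
ee_rot: [0.0, 0.731, 0.683, 0.0]
contact_force: [0.6, -0.5, 0.1]
width: 0.0852
gripper_force: 0.0
```

apply_moves(steps=[0,0,0,0,0,0,0,0,0,0,0,0,0,0,0,0,0,0,0,0,0,0,0,0], jaw=255)

```text
clock: 7.42
position: [0.4765, 0.3149, 0.0128]
ee_rot: [0.0, 0.73, 0.683, 0.001]
contact_force: [-1.3, -0.4, 7.5]
width: 0.041
gripper_force: 35.2
```

apply_moves(steps=[0,0,4,0,0,0,8,0,0,0,12,0,0,-3,15.5,0,0,-7,15.5,0,0,-11,15.5,0,0,-15,15.5,0,0,-19,15.5,0])

```text
clock: 8.08
position: [0.4754, 0.123, 0.1669]
ee_rot: [0.001, 0.73, 0.683, 0.001]
contact_force: [0.7, -0.2, -1.4]
width: 0.0414
gripper_force: 36.6
```

apply_moves(steps=[0,-4,0,0,2,-7.5,0,0,5,-10.5,0,0,8,-13.5,0,0,10,-17,0,0,11.7,-20.5,0,0,11.7,-22.2,0,0,11.7,-22.2,0,0])

```text
clock: 8.75
position: [0.5938, -0.102, 0.1659]
ee_rot: [0.001, 0.732, 0.682, -0.001]
contact_force: [-0.4, 0.3, -0.5]
width: 0.0409
gripper_force: 36.5
```

```bash
python3 t.py top4.png
```

```text
{'cyan': [(0.63, 0.445, 140.0), (0.45, 0.385, 176.0)], 'gold': [(0.708, 0.1, 86.0), (0.441, 0.028, 76.0)], 'dblue': [], 'silver': [(0.715, 0.223, 397.0)]}
[ 0.59282964 -0.09939462  0.16581375] 0.04101056369763276 8.8
```

apply_moves(steps=[0,0,-4,0,0,0,-8,0,0,0,-12,0,0,0,-14.5,0,0,0,-15.2,0,0,0,-15.2,0])

```text
clock: 9.3
position: [0.5907, -0.0955, 0.0138]
ee_rot: [-0.002, 0.73, 0.683, -0.001]
contact_force: [0.3, 0.6, 0.9]
width: 0.0412
gripper_force: 37.1
```

apply_moves(steps=[0,0,0,0,0,0,0,0,0,0,0,0,0,0,0,0,0,0,2,0,0,0,6,0,0,0,10,0,0,0,14,0], jaw=70)

```text
clock: 9.97
position: [0.5923, -0.0973, 0.1556]
ee_rot: [-0.0, 0.731, 0.683, -0.0]
contact_force: [1.0, -1.1, 0.6]
width: 0.0622
gripper_force: 0.0
```

apply_moves(steps=[-3,3,1,0,-6,6,1,0,-9,9,1,0,-12,12,1,0,-13.5,16,1,0,-14,20,1,0,-14,24,1,0,-14,28,1,0], jaw=0)

```text
clock: 10.63
position: [0.4518, 0.1842, 0.1649]
ee_rot: [0.0, 0.731, 0.683, 0.001]
contact_force: [0.9, -0.5, -0.3]
width: 0.0855
gripper_force: 0.0
```

```bash
python3 t.py top5.png
```

```text
{'cyan': [(0.632, 0.443, 143.0), (0.45, 0.385, 175.0)], 'gold': [(0.709, 0.1, 88.0), (0.591, -0.101, 166.0), (0.44, 0.023, 87.0)], 'dblue': [(0.433, -0.085, 157.0)], 'silver': [(0.593, -0.049, 147.0)]}
[0.45226537 0.19229802 0.16504977] 0.08522139441682355 10.6833
```

apply_moves(steps=[0.1,4,0,0,0.1,8,0,0,0.1,12,0,0,0.1,16,-2,0,0.1,19,-5,0,0.1,20.5,-8,0,0.1,20.5,-11,0,0.1,20.5,-11,0])

```text
clock: 11.35
position: [0.4498, 0.386, 0.0484]
ee_rot: [-0.001, 0.73, 0.684, -0.006]
contact_force: [-1.3, -1.1, -1.0]
width: 0.0858
gripper_force: 0.0
```

```bash
python3 - <<'E'
from h import *
s=get_state();c,im=save("wrist","w5.png");print(s["position"])
hsv=cv2.cvtColor(im,cv2.COLOR_RGB2HSV); m=cv2.inRange(hsv,(93,90,60),(106,255,255)); 
N,_,st,ce=cv2.connectedComponentsWithStats(m)
for i in range(1,N):
    if st[i,4]>300: print(ce[i],st[i],ray(c,*ce[i],.04))
print(proj(c,get_state()["position"]))
E
```

```text
[0.44975934 0.38600033 0.04838172]
[611.39675017 113.39539607] [ 596   46   44  136 2954] [0.60371095 0.4520561  0.04      ]
[322.04235399 229.63464111] [ 289  187   67   86 4486] [0.45167288 0.39609837 0.04      ]
(np.float64(322.4998004945469), np.float64(254.09708112108683))
```

apply_moves(steps=[0,0.4,-2,0,0,0.4,-4.1,0,0,0.4,-4.1,0,0,0.4,-4.1,0])

```text
clock: 11.73
position: [0.4544, 0.391, 0.0144]
ee_rot: [0.0, 0.731, 0.683, 0.0]
contact_force: [0.9, -0.2, 0.4]
width: 0.0855
gripper_force: 0.0
```

apply_moves(steps=[0,0,0,0,0,0,0,0,0,0,0,0,0,0,0,0,0,0,0,0,0,0,0,0], jaw=255)

```text
clock: 12.23
position: [0.4543, 0.3918, 0.0147]
ee_rot: [0.0, 0.73, 0.683, 0.001]
contact_force: [-1.0, -1.1, 6.6]
width: 0.0407
gripper_force: 35.1
```

apply_moves(steps=[0,0,4,0,0,0,8,0,0,0,12,0,0,-3,15.5,0,0,-7,15.5,0,0,-11,15.5,0,0,-15,15.5,0,0,-19,15.5,0])

```text
clock: 12.9
position: [0.4533, 0.2, 0.1688]
ee_rot: [0.0, 0.73, 0.683, 0.001]
contact_force: [0.3, -0.5, -1.8]
width: 0.0408
gripper_force: 36.6
```

apply_moves(steps=[0,-4,0,0,0,-8,0,0,1,-12,0,0,3,-15.5,0,0,6,-18.5,0,0,8.5,-21.5,0,0,11,-24.5,0,0,12,-28,0,0])

```text
clock: 13.57
position: [0.5771, -0.0801, 0.1684]
ee_rot: [0.001, 0.73, 0.683, 0.001]
contact_force: [0.4, 1.2, -0.0]
width: 0.0404
gripper_force: 36.6
```

apply_moves(steps=[1.3,-4,0,0,1.3,-7.1,0,0,1.3,-7.1,0,0,1.3,-7.1,0,0])

```text
clock: 13.9
position: [0.5866, -0.1511, 0.1678]
ee_rot: [-0.0, 0.732, 0.682, -0.0]
contact_force: [-0.6, 0.0, -1.1]
width: 0.0406
gripper_force: 36.6
```

```bash
python3 t.py top6.png
```

```text
{'cyan': [(0.63, 0.444, 142.0)], 'gold': [(0.709, 0.1, 88.0), (0.593, -0.095, 112.0), (0.44, 0.023, 86.0)], 'dblue': [], 'silver': [(0.713, 0.226, 416.0), (0.593, -0.049, 147.0)]}
[ 0.58628887 -0.14962857  0.16787701] 0.04067058344153467 13.95
```

apply_moves(steps=[0.3,0,-4,0,0.3,0,-8,0,0.3,0,-12,0,0.3,0,-14.5,0,0.3,0,-15.2,0,0.3,0,-15.2,0])

```text
clock: 14.45
position: [0.5881, -0.147, 0.0158]
ee_rot: [-0.002, 0.73, 0.684, -0.001]
contact_force: [0.2, -0.2, -1.4]
width: 0.0403
gripper_force: 39.0
```

apply_moves(steps=[0,0,0,0,0,0,0,0,0,0,0,0,0,0,0,0,0,0,2,0,0,0,6,0,0,0,10,0,0,0,14,0], jaw=70)

```text
clock: 15.12
position: [0.5894, -0.1492, 0.1576]
ee_rot: [-0.0, 0.73, 0.683, -0.0]
contact_force: [1.1, 0.3, -0.2]
width: 0.0622
gripper_force: 0.0
```

apply_moves(steps=[-0.5,-4,0,0,-1,-8,0,0,-2,-12,0,0,-3,-16,0,0,-4,-20,0,0,-4.5,-24,0,0,-4.5,-25,0,0,-4.5,-25,0,0], jaw=255)

```text
clock: 15.78
position: [0.5441, -0.4032, 0.1559]
ee_rot: [0.001, 0.732, 0.681, -0.0]
contact_force: [0.4, 0.6, 0.1]
width: -0.0005
gripper_force: 0.0
```

```bash
python3 - <<'E'
from h import *
s=get_state();print(s["position"])
c,im=save("wrist","w6.png")
t=save("top","top7.png"); print(weights(t[1],t[0]))
_,sd=save("side","side7.png")
a=cv2.resize(sd[140:270,320:500],(540,390)); b=cv2.resize(im,(400,250))
cv2.imwrite("pics/m7.png",cv2.resize(np.vstack([np.hstack([a,np.zeros((390,0,3),np.uint8)])]),(540,390))[:,:,::-1])
E
```

```text
[ 0.54411614 -0.40319162  0.15585174]
{'cyan': [(np.float64(0.631), np.float64(0.445), 148), (np.float64(0.587), np.float64(-0.15), 176)], 'gold': [(np.float64(0.709), np.float64(0.1), 87), (np.float64(0.591), np.float64(-0.101), 166), (np.float64(0.44), np.float64(0.022), 85)], 'dblue': [], 'silver': [(np.float64(0.593), np.float64(-0.049), 151)]}
```

View pics/m7.png

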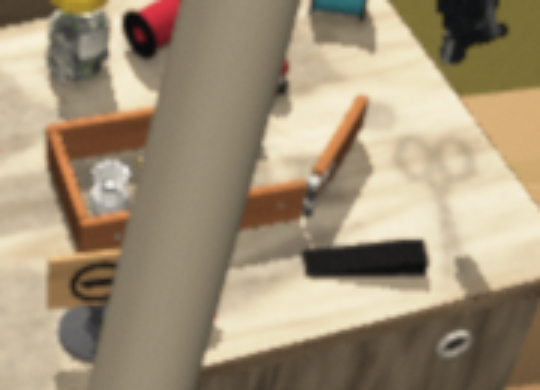

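View pics/w6.png

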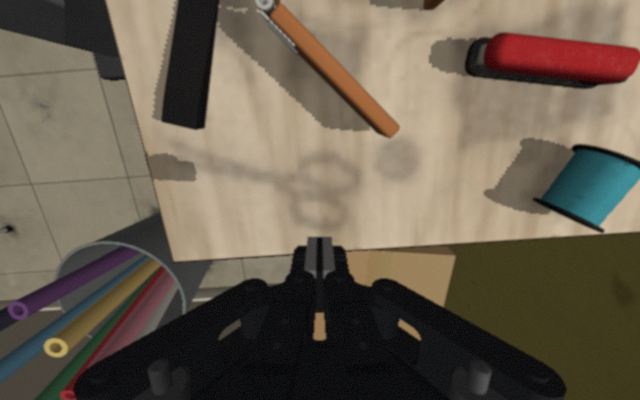

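apply_moves(steps=[0.5,2,-4,0,0.5,2,-8,0,0.5,2,-12,0,0.5,2,-12.5,0,0.5,2,-12.5,0,1.2,3.4,-12.5,0,2,4.8,-12.5,0,2.8,6,-12.5,0])

```text
clock: 16.6
position: [0.5752, -0.3386, 0.0341]
ee_rot: [0.002, 0.73, 0.683, 0.001]
contact_force: [0.8, 0.1, -0.2]
width: -0.0001
gripper_force: 0.1
```

apply_moves(steps=[0.7,0.9,0,0,1.4,1.8,0,0,2.1,2.7,0,0,2.8,3.6,0,0,3.5,4.5,0,0,4.2,5.2,0,0,4.7,5.6,0,0,4.7,5.6,0,0])

```text
clock: 17.27
position: [0.6211, -0.2824, 0.0308]
ee_rot: [0.0, 0.73, 0.683, 0.0]
contact_force: [-0.4, -0.6, 0.4]
width: -0.0001
gripper_force: 0.0
```

```bash
python3 - <<'E'
from h import *
t=save("top","top8.png"); c,im=t; s=get_state(); print(s["position"],s["contact_force"])
hsv=cv2.cvtColor(im,cv2.COLOR_RGB2HSV)
m=cv2.inRange(hsv,(5,120,60),(18,255,255)); m[:140]=0;m[225:]=0;m[:,:320]=0;m[:,460:]=0
for p in cv2.findContours(m,cv2.RETR_EXTERNAL,cv2.CHAIN_APPROX_NONE)[0]:
    if len(p)>20: print(len(p),[tuple(float(i) for i in ray(c,*q,.057)[:2].round(3)) for q in cv2.approxPolyDP(p,2.,True)[:,0]])
E
```

```text
[ 0.62042525 -0.28306884  0.0308154 ] [-0.56162854 -0.51853877 -0.18433596]
52 [(0.524, -0.135), (0.507, -0.165), (0.505, -0.202), (0.517, -0.211)]
238 [(0.536, 0.004), (0.546, -0.005), (0.655, -0.015), (0.642, -0.236), (0.658, -0.245), (0.677, -0.005)]
```

apply_moves(steps=[0,0.2,0,0,0,0.4,0,0,0,0.6,0,0,0,0.7,0,0,0,0.7,0,0])

```text
clock: 17.73
position: [0.6195, -0.2764, 0.0311]
ee_rot: [-0.0, 0.731, 0.683, 0.0]
contact_force: [-0.4, 0.0, -0.5]
width: 0.0001
gripper_force: 0.0
```

apply_moves(steps=[0,0.1,0,0,0,0.2,0,0,0,0.3,0,0,0,0.4,0,0,0,0.4,0,0])

```text
clock: 18.15
position: [0.6198, -0.2722, 0.031]
ee_rot: [-0.0, 0.73, 0.683, 0.0]
contact_force: [0.2, 0.5, 0.7]
width: -0.0
gripper_force: 0.0
```

apply_moves(steps=[0,0.1,0,0,0,0.2,0,0,0,0.3,0,0,0,0.4,0,0,0,0.4,0,0])

```text
clock: 18.57
position: [0.6199, -0.271, 0.0311]
ee_rot: [0.002, 0.73, 0.683, -0.001]
contact_force: [-1.1, -7.0, -1.0]
width: -0.0002
gripper_force: 3.4
```

apply_moves(steps=[0,0.1,0,0,0,0.2,0,0,0,0.3,0,0,0,0.4,0,0,0,0.4,0,0])

```text
clock: 18.98
position: [0.6199, -0.271, 0.0312]
ee_rot: [0.004, 0.73, 0.684, -0.003]
contact_force: [-2.0, -15.0, -4.3]
width: 0.0001
gripper_force: 7.7
```

apply_moves(steps=[0,-1,0,0,0,-3,1,0,-1,-4,5,0,-4,-4.5,9,-3,-8,-5,10,-8,-12,-5.5,10,-13.5,-16,-6,10,-13.5,-20.3,-6,10,-13.5], jaw=60)

```text
clock: 19.65
position: [0.4212, -0.3246, 0.1317]
ee_rot: [0.001, 0.806, 0.592, 0.0]
contact_force: [0.1, -0.4, -0.5]
width: 0.0655
gripper_force: 0.0
```

apply_moves(steps=[0,0,0,0,0,0,0,0,0,0,0,0])

```text
clock: 19.9
position: [0.4231, -0.3246, 0.1315]
ee_rot: [0.001, 0.806, 0.592, 0.001]
contact_force: [-0.2, -0.2, 0.2]
width: 0.0657
gripper_force: 0.0
```

```bash
python3 - <<'E'
from h import *
s=get_state();print(s["position"],s["ee_rot"])
c,im=save("wrist","w7.png")
b=cv2.inRange(cv2.cvtColor(im,cv2.COLOR_RGB2GRAY),0,45); cv2.imwrite("pics/b7.png",b)
print(proj(c,s["position"]))
t=save("top","top9.png"); c,im=t
hsv=cv2.cvtColor(im,cv2.COLOR_RGB2HSV)
m=cv2.inRange(hsv,(5,120,60),(18,255,255)); m[:140]=0;m[225:]=0;m[:,:320]=0;m[:,460:]=0
for p in cv2.findContours(m,cv2.RETR_EXTERNAL,cv2.CHAIN_APPROX_NONE)[0]:
    if len(p)>20: print(len(p),[tuple(float(i) for i in ray(c,*q,.057)[:2].round(3)) for q in cv2.approxPolyDP(p,2.,True)[:,0]])
E
```

```text
[ 0.42306667 -0.32460698  0.13153825] [7.37094006e-04 8.05949819e-01 5.91983001e-01 6.87808800e-04]
(np.float64(320.0857383737803), np.float64(251.92498887702357))
263 [(0.677, -0.005), (0.521, 0.007), (0.505, -0.229), (0.527, -0.253), (0.655, -0.261)]
```

View pics/w7.png

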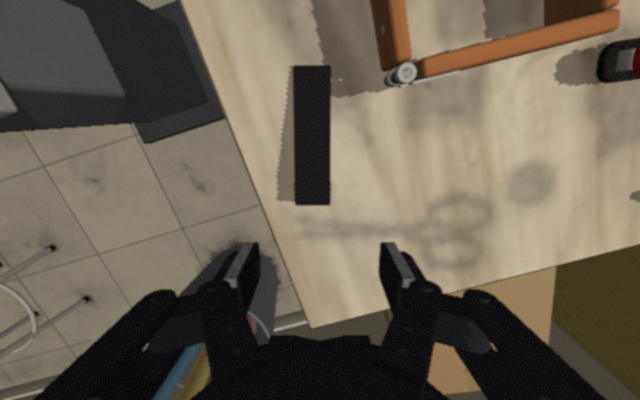

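```bash
python3 - <<'E'
from h import *
c=cal("wrist")
print(get_state()["position"])
for u,v,z in((295,204,.023),(330,204,.023),(294,66,.003),(330,66,.003)): print(ray(c,u,v,z).round(4))
a=[ray(c,(295+330)/2,204,.023),ray(c,312,66,.003)]; d=a[1]-a[0]; d=d[:2]; print(np.linalg.norm(d),np.degrees(np.arctan2(d[1],d[0])), a[0][:2]+d/np.linalg.norm(d)*.0125)
# gate
for u,v in((420,75),(618,24)): print(ray(c,u,v,.06).round(4))
E
```

```text
[ 0.4239403  -0.32470847  0.13124086]
[ 0.3993 -0.3254  0.023 ]
[ 0.4311 -0.3353  0.023 ]
[ 0.4364 -0.2086  0.003 ]
[ 0.4669 -0.2181  0.003 ]
0.12248056373933232 72.7201288612817 [ 0.41894256 -0.3183769 ]
[ 0.5216 -0.2493  0.06  ]
[ 0.6553 -0.2577  0.06  ]
```

apply_moves(steps=[-0.4,0.6,-4,0,-0.4,0.6,-8,0,-0.4,0.6,-11,0,-0.4,0.6,-12.5,0,-0.4,0.6,-12.8,0,-0.4,0.6,-12.8,0])

```text
clock: 20.5
position: [0.4191, -0.3179, 0.0017]
ee_rot: [-0.001, 0.805, 0.593, -0.0]
contact_force: [-0.9, 0.3, 0.8]
width: 0.0652
gripper_force: 0.0
```

apply_moves(steps=[0,0,0,0,0,0,0,0,0,0,0,0,0,0,0,0,0,0,0,0,0,0,0,0], jaw=255, newtons=60)

```text
clock: 21.0
position: [0.4197, -0.3195, 0.0048]
ee_rot: [0.002, 0.806, 0.592, 0.0]
contact_force: [0.3, 0.3, 6.7]
width: 0.0328
gripper_force: 60.6
```

apply_moves(steps=[0,0,2,0,1,-2,4,3,4,-4,4,8,8,-5.9,4,13.7,12,-5.9,4,13.7,15.5,-5.9,4,13.7,15.7,-5.9,4,13.7,15.7,-5.9,4,13.7])

```text
clock: 21.67
position: [0.5772, -0.3772, 0.0427]
ee_rot: [0.0, 0.729, 0.685, 0.0]
contact_force: [-0.7, -0.5, -0.9]
width: 0.033
gripper_force: 60.0
```

apply_moves(steps=[0,0,-2,0,0,0,-3.3,0,0,0,-3.7,0,0,0,-3.7,0,0,0,-3.7,0])

```text
clock: 22.08
position: [0.5741, -0.3773, 0.0063]
ee_rot: [-0.0, 0.729, 0.684, -0.0]
contact_force: [1.0, -0.0, -0.4]
width: 0.0329
gripper_force: 60.0
```

```bash
python3 - <<'E'
from h import *
s=get_state();print(s["position"],s["ee_rot"],s["contact_force"],s["width"])
c,im=save("wrist","w8.png")
E
```

```text
[ 0.57406748 -0.37730325  0.0063343 ] [-3.81103736e-04  7.29457747e-01  6.84025739e-01 -1.94729201e-04] [ 0.95143689 -0.04195944 -0.40530704] 0.032863672720310294
```

View pics/w8.png

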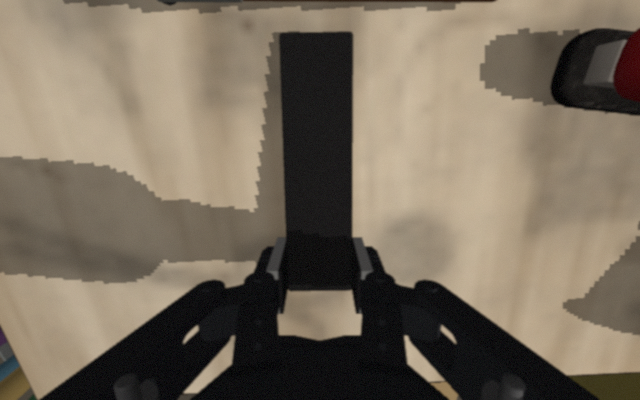

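```bash
python3 - <<'E'
from h import *
c=cal("wrist"); print(get_state()["position"])
l,r=ray(c,279.5,32,.003),ray(c,352.5,32,.003); t=(l+r)/2; print(l,r)
b=(ray(c,287.5,236,.023)+ray(c,352.5,236,.023))/2
d=t-b; print(t,b,np.degrees(np.arctan2(d[1],d[0])))
yaw=np.radians(-3.6); x=np.array([np.cos(yaw),np.sin(yaw)]);y=np.array([-x[1],x[0]]); o=np.array([.591,-.129])
print([(float((p[:2]-o)@x),float((p[:2]-o)@y)) for p in (t,b)])
E
```

```text
[ 0.5744627  -0.37751152  0.00649226]
[ 0.56291071 -0.26454402  0.003     ] [ 0.59665422 -0.26668327  0.003     ]
[ 0.57978246 -0.26561365  0.003     ] [ 0.57568203 -0.35964787  0.023     ] 87.50315729414972
[(-0.0026173581400241825, -0.13704842659749508), (-0.0008052403282543957, -0.231154564589876)]
```

apply_moves(steps=[0,0,-0.2,0,0.05,0.6,-0.2,0,0.1,1.2,-0.2,0,0.1,1.8,-0.2,0,0.15,2.4,-0.2,0,0.2,3,-0.2,0,0.2,3,-0.2,0,0.2,3,-0.2,0])

```text
clock: 22.8
position: [0.5781, -0.3461, 0.0048]
ee_rot: [0.0, 0.729, 0.684, 0.001]
contact_force: [0.5, 1.6, 7.3]
width: 0.0328
gripper_force: 60.9
```

apply_moves(steps=[0,0.2,0,0,0,0.4,0,0,0,0.6,0,0,0,0.8,0,0,0,0.8,0,0,0,0.8,0,0])

```text
clock: 23.3
position: [0.5781, -0.34, 0.0048]
ee_rot: [0.001, 0.729, 0.684, 0.0]
contact_force: [0.1, -2.1, 5.1]
width: 0.0325
gripper_force: 60.9
```

apply_moves(steps=[0,0.1,0,0,0,0.2,0,0,0,0.3,0,0,0,0.4,0,0,0,0.4,0,0,0,0.4,0,0])

```text
clock: 23.8
position: [0.5781, -0.3363, 0.0048]
ee_rot: [0.001, 0.729, 0.684, -0.0]
contact_force: [-0.7, -2.2, 6.0]
width: 0.033
gripper_force: 60.8
```

apply_moves(steps=[0,0.1,0,0,0,0.2,0,0,0,0.3,0,0,0,0.4,0,0,0,0.4,0,0,0,0.4,0,0])

```text
clock: 24.3
position: [0.5781, -0.3327, 0.0048]
ee_rot: [0.002, 0.729, 0.684, -0.0]
contact_force: [0.6, -4.8, 5.3]
width: 0.0329
gripper_force: 60.8
```

apply_moves(steps=[0,0.1,0,0,0,0.2,0,0,0,0.3,0,0,0,0.4,0,0,0,0.4,0,0,0,0.4,0,0])

```text
clock: 24.8
position: [0.5783, -0.3318, 0.0048]
ee_rot: [0.004, 0.729, 0.685, -0.002]
contact_force: [-0.7, -10.7, 3.1]
width: 0.033
gripper_force: 60.5
```

apply_moves(steps=[0,0.1,0,0,0,0.2,0,0,0,0.3,0,0,0,0.4,0,0,0,0.4,0,0,0,0.4,0,0])

```text
clock: 25.3
position: [0.5784, -0.3314, 0.0049]
ee_rot: [0.006, 0.728, 0.685, -0.003]
contact_force: [-2.3, -19.0, -0.1]
width: 0.0327
gripper_force: 60.2
```

apply_moves(steps=[0,0.1,0,0,0,0.2,0,0,0,0.3,0,0,0,0.3,0,0,0,0.3,0,0,0,0.3,0,0])

```text
clock: 25.8
position: [0.5786, -0.3313, 0.0053]
ee_rot: [0.008, 0.728, 0.685, -0.005]
contact_force: [-2.9, -26.0, -1.0]
width: 0.0326
gripper_force: 60.1
```

apply_moves(steps=[0,-0.2,0,0,0,-0.6,0,0,0,-1.0,0,0,0,-1.2,0,0,0,-1.2,0,0])

```text
clock: 26.22
position: [0.5782, -0.3315, 0.0048]
ee_rot: [-0.0, 0.73, 0.684, 0.001]
contact_force: [0.8, 1.0, 7.8]
width: 0.033
gripper_force: 61.2
```

apply_moves(steps=[0,0,0,0,0,0,0,0,0,0,0,0,0,0,0,0,0,0,3,0,0,0,7,0,0,-2,11,0,0,-4,13,0], jaw=60)

```text
clock: 26.88
position: [0.5786, -0.3719, 0.138]
ee_rot: [0.002, 0.729, 0.685, 0.001]
contact_force: [0.7, -0.5, 1.8]
width: 0.0653
gripper_force: 0.0
```

```bash
python3 - <<'E'
from h import *
s=get_state();print(s["position"])
c,im=save("wrist","w9.png")
t=save("top","top10.png"); print(weights(t[1],t[0]))
E
```

```text
[ 0.57856082 -0.37194101  0.13801603]
{'cyan': [(np.float64(0.63), np.float64(0.445), 147), (np.float64(0.587), np.float64(-0.15), 176)], 'gold': [(np.float64(0.708), np.float64(0.1), 88), (np.float64(0.591), np.float64(-0.101), 168), (np.float64(0.44), np.float64(0.027), 83)], 'dblue': [], 'silver': [(np.float64(0.593), np.float64(-0.049), 147)]}
```

View pics/w9.png

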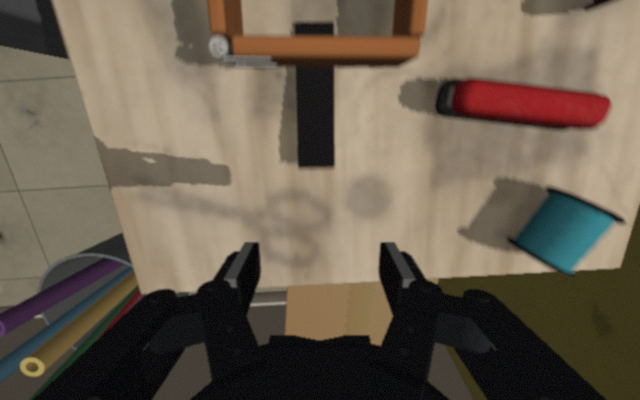

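apply_moves(steps=[0,0,3,0,-2,3,6,0,-4,7,7,0,-6,11,7,0,-8,15,7,0,-10,19,7,-2,-12,23,7,-4.8,-13,27,7,-4.8])

```text
clock: 27.65
position: [0.4505, -0.1191, 0.2025]
ee_rot: [-0.002, 0.758, 0.652, -0.001]
contact_force: [0.7, 0.3, -0.6]
width: 0.0656
gripper_force: 0.0
```

apply_moves(steps=[-0.5,2,0,0,-1,4,0,0,-2,5.5,0,0,-2,5.5,0,0,-2,5.5,0,0,-2,5.5,0,0])

```text
clock: 28.15
position: [0.4338, -0.0667, 0.2035]
ee_rot: [-0.0, 0.757, 0.653, -0.0]
contact_force: [-0.4, -0.0, -0.3]
width: 0.0652
gripper_force: 0.0
```

```bash
python3 - <<'E'
from h import *
s=get_state();print(s["position"],s["ee_rot"])
c,im=save("wrist","w10.png"); print(proj(c,get_state()["position"]))
for p in((.4355,.072,.124),(.4215,-.024,.124)): print(proj(c,p))
t=save("top","top11.png")
E
```

```text
[ 0.43375565 -0.06670778  0.20351752] [-1.69494992e-06  7.57222277e-01  6.53157239e-01 -2.11548223e-04]
(np.float64(320.3955968330318), np.float64(252.56640726679697))
(np.float64(293.13075408907855), np.float64(19.481434969416114))
(np.float64(296.73936160003376), np.float64(158.39692948651006))
```

View pics/w10.png

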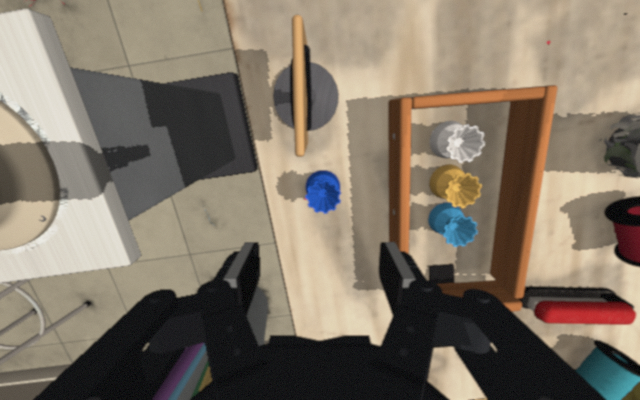

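```bash
python3 - <<'E'
from h import *
c=cal("wrist"); print(get_state()["position"])
a,b=ray(c,297.5,16,.124),ray(c,300.5,155,.124); d=a-b; print(a,b,(a+b)/2,np.linalg.norm(d),np.degrees(np.arctan2(d[1],d[0])))
E
```

```text
[ 0.43407895 -0.06717632  0.20365229]
[0.43936927 0.0732007  0.124     ] [ 0.42532536 -0.02224235  0.124     ] [0.43234732 0.02547917 0.124     ] 0.09647075179927984 81.62931379609891
```

apply_moves(steps=[-0.1,4,0,0,-0.3,8,0,0,-0.3,9.2,-1,0,-0.3,9.2,-4,0,-0.3,9.2,-8,0,-0.3,9.2,-9.5,0,-0.3,9.2,-9.5,0,-0.3,9.2,-9.5,0])

```text
clock: 28.92
position: [0.4308, 0.0251, 0.1084]
ee_rot: [-0.001, 0.758, 0.653, -0.001]
contact_force: [0.3, -0.2, 0.9]
width: 0.0656
gripper_force: 0.0
```

apply_moves(steps=[0,0,0,0,0,0,0,0,0,0,0,0,0,0,0,0,0,0,0,0,0,0,0,0], jaw=255, newtons=25)

```text
clock: 29.42
position: [0.4314, 0.0254, 0.1099]
ee_rot: [0.001, 0.757, 0.653, 0.001]
contact_force: [-0.6, -0.8, 4.1]
width: 0.007
gripper_force: 28.2
```

Gripped; turn +100° in two calls.

apply_moves(steps=[0,0,0,7,0,0,0,14,0,0,0,21,0,0,0,28,0,0,0,35,0,0,0,42,0,0,0,49,0,0,0,50])

```text
clock: 30.08
position: [0.4312, 0.0254, 0.1099]
ee_rot: [0.001, 0.408, 0.913, 0.0]
contact_force: [-0.5, 0.4, 4.5]
width: 0.007
gripper_force: 28.3
```

apply_moves(steps=[0,0,0,7,0,0,0,14,0,0,0,21,0,0,0,28,0,0,0,35,0,0,0,42,0,0,0,49,0,0,0,50])

```text
clock: 30.75
position: [0.4311, 0.0253, 0.1099]
ee_rot: [0.001, -0.016, 1.0, -0.0]
contact_force: [-0.5, -1.0, 5.2]
width: 0.0073
gripper_force: 28.3
```

apply_moves(steps=[0,0,0,0,0,0,0,0,0,0,0,0,0,0,2,0,0,0,5,0,0,0,8,-7,0,0,8,-14,0,0,8,-20], jaw=100)

```text
clock: 31.42
position: [0.432, 0.0255, 0.1909]
ee_rot: [0.002, 0.163, 0.987, 0.0]
contact_force: [0.1, 0.0, 1.2]
width: 0.0514
gripper_force: 0.0
```

apply_moves(steps=[0,0,0,-7,0,0,0,-14,0,0,0,-21,0,0,0,-28,0,0,0,-35,0,0,0,-42,0,0,0,-49,0,0,0,-56])

```text
clock: 32.08
position: [0.4304, 0.0257, 0.1887]
ee_rot: [-0.0, 0.608, 0.794, -0.0]
contact_force: [-0.7, 0.6, -0.5]
width: 0.0521
gripper_force: 0.0
```

apply_moves(steps=[0,0,0,-7,0,0,0,-14,0,0,0,-21,0,0,0,-28,0,0,0,-35,0,0,0,-42,0,0,0,-49,0,0,0,-56])

```text
clock: 32.75
position: [0.4304, 0.0257, 0.1887]
ee_rot: [-0.0, 0.909, 0.416, -0.0]
contact_force: [1.6, 0.1, -0.6]
width: 0.0518
gripper_force: 0.0
```

apply_moves(steps=[0,0,0,-7,0,0,0,-14,0,0,0,-21,0,0,0,-28,0,0,0,-35,0,0,0,-42,0,0,0,-48,0,0,0,-48])

```text
clock: 33.42
position: [0.4304, 0.0257, 0.1887]
ee_rot: [-0.0, 1.0, 0.013, -0.0]
contact_force: [-0.3, -1.0, -0.1]
width: 0.0518
gripper_force: 0.0
```

apply_moves(steps=[0.1,0,-3,0,0.1,0,-6,0,0.1,0,-7.9,0,0.1,0,-7.9,0,0.1,0,-7.9,0,0.1,0,-7.9,0])

```text
clock: 33.92
position: [0.4327, 0.0255, 0.1109]
ee_rot: [0.0, 1.0, 0.014, 0.001]
contact_force: [0.6, -0.3, 0.1]
width: 0.052
gripper_force: 0.0
```

apply_moves(steps=[0,0,0,0,0,0,0,0,0,0,0,0,0,0,0,0,0,0,0,0,0,0,0,0], jaw=255)

```text
clock: 34.42
position: [0.4322, 0.0253, 0.1109]
ee_rot: [0.0, 1.0, 0.014, 0.001]
contact_force: [-0.9, -0.6, 5.9]
width: 0.007
gripper_force: 28.4
```

apply_moves(steps=[0,0,0,7,0,0,0,14,0,0,0,21,0,0,0,28,0,0,0,35,0,0,0,42,0,0,0,49,0,0,0,50])

```text
clock: 35.08
position: [0.4319, 0.026, 0.1109]
ee_rot: [-0.0, 0.9, 0.437, 0.001]
contact_force: [-0.6, 1.6, 6.8]
width: 0.007
gripper_force: 28.6
```

apply_moves(steps=[0,0,0,7,0,0,0,14,0,0,0,21,0,0,0,25,0,0,0,28,0,0,0,28])

```text
clock: 35.58
position: [0.4317, 0.0261, 0.111]
ee_rot: [-0.001, 0.77, 0.638, 0.001]
contact_force: [-2.4, 1.1, 7.6]
width: 0.007
gripper_force: 73.3
```

apply_moves(steps=[0,0,0,1,0,0,0,2,0,0,0,3,0,0,0,4,0,0,0,5,0,0,0,6,0,0,0,6,0,0,0,6])

```text
clock: 36.25
position: [0.4317, 0.0262, 0.1111]
ee_rot: [-0.001, 0.737, 0.676, 0.001]
contact_force: [-3.7, -1.0, 9.7]
width: 0.0074
gripper_force: 117.0
```

```bash
python3 - <<'E'
from h import *
s=get_state();print(s["moment"],s["ee_rot"],s["gripper_force"])
E
```

```text
[-0.09780651  0.53032462 -2.60421438] [-0.00081367  0.73735779  0.67550086  0.00119283] 117.03941197134554
```

apply_moves(steps=[0,0,0,-2,0,0,0,-4,0,0,0,-5,0,0,0,-5])

```text
clock: 36.58
position: [0.4317, 0.0262, 0.111]
ee_rot: [-0.001, 0.765, 0.644, 0.001]
contact_force: [-2.0, 0.4, 10.0]
width: 0.007
gripper_force: 79.4
```

apply_moves(steps=[0,0,0,0,0,0,0,0,0,0,0,0,0,0,0,0,0,0,3,0,0,0,7,0,0,-4,10,0,0,-8,11,0], jaw=100)

```text
clock: 37.25
position: [0.4335, -0.0468, 0.2212]
ee_rot: [0.002, 0.761, 0.649, 0.002]
contact_force: [1.3, -0.5, -1.5]
width: 0.0519
gripper_force: 0.0
```

apply_moves(steps=[0,-1,0,0,0,-2,0,0,0,-2,0,0,0,-2,0,0])

```text
clock: 37.58
position: [0.4308, -0.0668, 0.2166]
ee_rot: [-0.001, 0.763, 0.646, -0.0]
contact_force: [-0.4, 0.1, 0.3]
width: 0.0517
gripper_force: 0.0
```

```bash
python3 - <<'E'
from h import *
s=get_state();print(s["position"],s["moment"])
c,im=save("wrist","w11.png")
t=save("top","top12.png"); print(weights(t[1],t[0])); _,sd=save("side","side12.png")
hsv=cv2.cvtColor(im,cv2.COLOR_RGB2HSV); m=cv2.inRange(hsv,(8,90,90),(25,255,255)); m[210:]=0;m[:,380:]=0
p=max(cv2.findContours(m,cv2.RETR_EXTERNAL,cv2.CHAIN_APPROX_NONE)[0],key=len); r=cv2.minAreaRect(p); bx=cv2.boxPoints(r); print(bx,[ray(c,*q,.124)[:2].round(4) for q in bx])
a=cv2.resize(sd[140:290,310:510],(700,525),interpolation=cv2.INTER_CUBIC); cv2.imwrite("pics/s12.png",a[:,:,::-1])
E
```

```text
[ 0.43079267 -0.0668191   0.2165801 ] [-0.00299846  0.04561159 -0.0274219 ]
{'cyan': [(np.float64(0.63), np.float64(0.445), 145), (np.float64(0.589), np.float64(-0.151), 157)], 'gold': [(np.float64(0.708), np.float64(0.1), 85), (np.float64(0.598), np.float64(-0.105), 102), (np.float64(0.441), np.float64(0.027), 83)], 'dblue': [], 'silver': [(np.float64(0.594), np.float64(-0.049), 142)]}
[[286.6302   151.3605  ]
 [305.8183    20.241701]
 [319.6203    22.261505]
 [300.4322   153.38031 ]] [array([ 0.4104, -0.0185]), array([0.4435, 0.0737]), array([0.4534, 0.0707]), array([ 0.4216, -0.0221])]
```

View pics/s12.png

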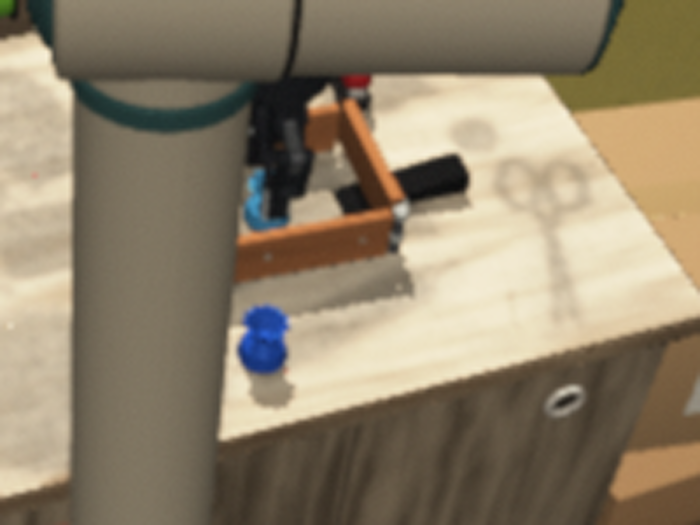

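View pics/w11.png

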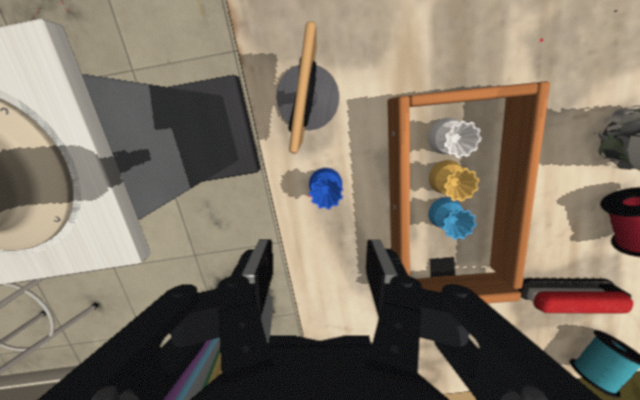

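apply_moves(steps=[-3,1,0,0,-6,3,0,0,-6,5.5,0,0,-6,5.5,-4,0,-6,5.5,-8,0,-6,5.5,-12,0,-6,5.5,-12,0,-5,5.5,-12,0], jaw=255)

```text
clock: 38.4
position: [0.3778, -0.0109, 0.0963]
ee_rot: [-0.003, 0.763, 0.647, -0.003]
contact_force: [0.0, -0.6, 0.4]
width: 0.0004
gripper_force: 0.0
```

apply_moves(steps=[0.3,0,0,0,0.6,0,0,0,0.9,0,0,0,1.2,0,0,0,1.5,0,0,0,1.8,0,0,0,2.1,0,0,0,2.1,0,0,0])

```text
clock: 39.07
position: [0.399, -0.0121, 0.0974]
ee_rot: [-0.003, 0.763, 0.647, -0.003]
contact_force: [-7.4, -0.9, 5.6]
width: 0.0
gripper_force: 3.6
```

apply_moves(steps=[0.2,0,0,0,0.4,0,0,0,0.5,0,0,0,0.5,0,0,0])

```text
clock: 39.4
position: [0.3992, -0.0118, 0.0969]
ee_rot: [-0.006, 0.763, 0.647, -0.006]
contact_force: [-16.2, -1.9, 12.6]
width: -0.0001
gripper_force: 7.7
```

apply_moves(steps=[-0.5,0,0,0,-2,0,0,0,-3,-2,0,0,-3,-4,3,0,-3,-6,8,0,0,-8,12,0,2.9,-8,12,0,2.9,-8,12,0])

```text
clock: 40.07
position: [0.4455, -0.0961, 0.2228]
ee_rot: [0.007, 0.764, 0.646, 0.004]
contact_force: [1.1, -0.5, -0.2]
width: -0.0001
gripper_force: 0.0
```

apply_moves(steps=[0,0,0,0,0,0,0,0,0,0,0,0])

```text
clock: 40.32
position: [0.4349, -0.0916, 0.2165]
ee_rot: [-0.002, 0.763, 0.647, -0.001]
contact_force: [0.6, -0.1, -0.2]
width: -0.0003
gripper_force: 0.0
```

```bash
python3 - <<'E'
from h import *
s=get_state();print(s["position"],s["ee_rot"])
c,im=save("wrist","w13.png"); 
hsv=cv2.cvtColor(im,cv2.COLOR_RGB2HSV); m=cv2.inRange(hsv,(8,90,130),(25,255,255)); m[210:]=0;m[:,380:]=0;m[:,:240]=0
ys,xs=np.nonzero(m); print(ys.min(),ys.max())
P=[]
for v in range(ys.min()+3,ys.max()-3):
    x=xs[ys==v]; P.append(ray(c,x.mean(),v,.124)[:2])
P=np.array(P); k=np.polyfit(P[:,1],P[:,0],1); print(90-np.degrees(np.arctan(k[0])),P[0],P[-1])
for f in("w10.png",):
    im0=cv2.imread("pics/"+f)[:,:,::-1].copy()
a=np.hstack([cv2.resize(q[0:230,230:400],(510,690))[:600,:400] for q in(im0,im)]); cv2.imwrite("pics/cmp.png",a[:,:,::-1])
E
```

```text
[ 0.43485485 -0.09160519  0.21651277] [-0.00157273  0.76287769  0.64654036 -0.00085046]
0 123
71.22112457617045 [0.44480646 0.06034161] [ 0.41905966 -0.01755868]
```

View pics/cmp.png

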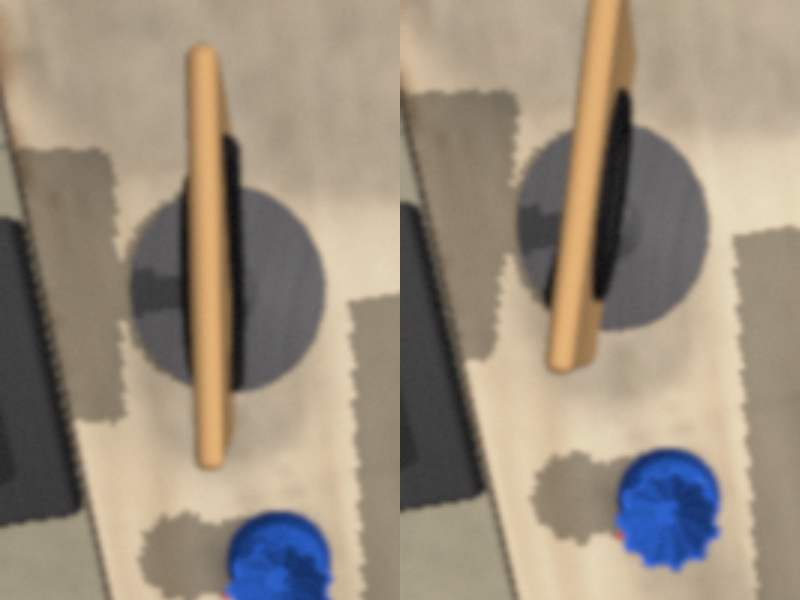

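```bash
python3 -c "
from h import *
print(sign_off())"
```

```text
the job is handed in; nothing more can be done
None
```

The job is handed in: all three balloon weights that were there are in the pen, the gate is shut, and the wedge is jammed under it. The sign is turned to its stop, about 172° from where it started: pushing it with 16 N moved it no further, though it sits about 8° off the barred ring's original angle, and I never saw the tick face head-on.

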